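# Top up a spring-pusher stock tray and check that nothing stands above its rim

## Task

Load the last junction box on edge into the leaning blue tray, between the row and the spring pusher (the box itself has to draw the pusher back), and press down whatever stands high, so that none of the five boxes stands above the rim. Take the hand off, then check by touch: run the fingertips along the tops of the boxes from the pusher end to the other end. The shells are thin, so do not press hard, and leave the carton, tape and screwdriver alone.

Things in the scene. Friction and masses are not known exactly. Their poses are not given: they have to be found in the camera images.
- tray: blue stock tray fixed on a stand that leans it 30 deg towards the robot. Origin: centre of its inner floor. y along its length and the row of boxes (level), x across to the higher far wall, z square to the floor out of the mouth. Inside 250 mm long (y -125 to 125), 88 wide (x -44 to 44), 88 deep; walls 4 mm. The row starts at the -y end wall; the pusher is at its +y end.
- tray_rim (a point): middle of the tray's mouth, at rim height (tray z = 88 mm on all four walls; a lip 7 mm wide, 6 mm high runs round outside); same axes as the tray. The tops of boxes that are fully down are 6 mm below the rim. By their weight the boxes lie against the lower (-x) wall, with 6 mm to spare across.
- pusher (a joint): spring pusher: tray y (m) of its face that bears on the row; grows as it is pushed back towards +y, stop at 0.105. Its spring drives it towards -y with an almost constant 6 to 7 N; let go, it springs back on to the row. With four boxes in the tray it reads about 0.043, with five about 0.085.
- pusher_top (a point): middle of the top edge of the pusher's face (the face that bears on the row): grey plastic plate 70 mm wide across the tray, 8 mm thick, 88 mm high, its top level with the tray's rim, 6 mm higher than the tops of boxes that are down, so that a box moved just clear of those tops catches it (rubbing on them drags the end box over). Same axes as the tray.
- last_box_centre (a point): the last junction box, on the bench left or right of the tray, standing on edge: 82 wide x 82 high x 42 mm thick, about 130 g, white plastic, lid on one broad side. This point is its centre, 41 mm above the bench and below its top. z up along its height, y across its 42 mm thickness (the way to grip it), x along its width. Either broad side may face the pusher.
- box_a_centre (a point): one of four junction boxes in the tray, all alike (82 wide x 82 high x 42 mm thick, 130 g, same as the last box). This point is its centre, 41 mm below its top. z along its height, y across its thickness. Some may start up to 22 mm too high, pinched in the row: one takes 5 to 15 N to press down, then stops hard on the floor. A knock over 120 N cracks the shell.
- box_b_centre (a point): one of four junction boxes in the tray, all alike (82 wide x 82 high x 42 mm thick, 130 g, same as the last box). This point is its centre, 41 mm below its top. z along its height, y across its thickness. Some may start up to 22 mm too high, pinched in the row: one takes 5 to 15 N to press down, then stops hard on the floor. A knock over 120 N cracks the shell.
- box_c_centre (a point): one of four junction boxes in the tray, all alike (82 wide x 82 high x 42 mm thick, 130 g, same as the last box). This point is its centre, 41 mm below its top. z along its height, y across its thickness. Some may start up to 22 mm too high, pinched in the row: one takes 5 to 15 N to press down, then stops hard on the floor. A knock over 120 N cracks the shell.
- box_d_centre (a point): one of four junction boxes in the tray, all alike (82 wide x 82 high x 42 mm thick, 130 g, same as the last box). This point is its centre, 41 mm below its top. z along its height, y across its thickness. Some may start up to 22 mm too high, pinched in the row: one takes 5 to 15 N to press down, then stops hard on the floor. A knock over 120 N cracks the shell.
- carton: bystander: small brown carton, 100 x 70 x 60 mm, on the bench on the other side of the tray from the last box. Origin at the centre of its underside.
- tape: bystander: black roll of tape lying flat on the bench beyond the tray's -y end, 96 mm across, 24 mm high. Origin at the centre of its underside.
- driver: bystander: screwdriver with yellow handle, 200 mm long, lying on the bench on the robot's side of the tray.
Things that resemble listed ones, but are neither listed nor needed, are in the scene too. What is shaped like the part that bears box_d_centre but turquoise is not meant.

How it is judged:
On the way, in this order (a step that is already met when the one before it is completed fails the run):
1. the last box has been lowered 30 mm or more into the tray between the row and the pusher (y of last_box_centre in the frame of tray between 0.045 and 0.085 m and z of last_box_centre in the frame of tray below 0.095 m and angle between the z axis of last_box_centre and the z axis of tray, either way round below 0.2 rad).
2. all five boxes are down, none above the rim, and the fingers are off them (z of box_a_centre in the frame of tray between 0.035 and 0.0485 m and angle between the z axis of each of box_a_centre, box_b_centre, box_c_centre, box_d_centre, last_box_centre and the z axis of tray, either way round below 0.09 rad and x of box_a_centre in the frame of tray between -0.012 and 0.012 m and y of box_a_centre in the frame of tray between -0.115 and 0.085 m and z of box_b_centre in the frame of tray between 0.035 and 0.0485 m and x of box_b_centre in the frame of tray between -0.012 and 0.012 m and y of box_b_centre in the frame of tray between -0.115 and 0.085 m and z of box_c_centre in the frame of tray between 0.035 and 0.0485 m and x of box_c_centre in the frame of tray between -0.012 and 0.012 m and y of box_c_centre in the frame of tray between -0.115 and 0.085 m and z of box_d_centre in the frame of tray between 0.035 and 0.0485 m and x of box_d_centre in the frame of tray between -0.012 and 0.012 m and y of box_d_centre in the frame of tray between -0.115 and 0.085 m and z of last_box_centre in the frame of tray between 0.035 and 0.0485 m and x of last_box_centre in the frame of tray between -0.012 and 0.012 m and y of last_box_centre in the frame of tray between -0.115 and 0.085 m and y of last_box_centre in the frame of tray above 0.045 m and contact force between the fingers and box_a below 0.05 N and contact force between the fingers and box_b below 0.05 N and contact force between the fingers and box_c below 0.05 N and contact force between the fingers and box_d below 0.05 N and contact force between the fingers and last_box below 0.05 N), for 0.2 s.
3. check by touch begins: the fingers touch the last box, at the pusher (contact force between the fingers and last_box above 0.15 N).
4. the sweep passes over the middle box of the row (((contact force between the fingers and box_a above 0.15 N and y of box_a_centre in the frame of tray between -0.035 and -0.005 m) or (contact force between the fingers and box_b above 0.15 N and y of box_b_centre in the frame of tray between -0.035 and -0.005 m) or (contact force between the fingers and box_c above 0.15 N and y of box_c_centre in the frame of tray between -0.035 and -0.005 m) or (contact force between the fingers and box_d above 0.15 N and y of box_d_centre in the frame of tray between -0.035 and -0.005 m))).
5. the sweep reaches the end box, farthest from the pusher (((contact force between the fingers and box_a above 0.15 N and y of box_a_centre in the frame of tray between -0.12 and -0.09 m) or (contact force between the fingers and box_b above 0.15 N and y of box_b_centre in the frame of tray between -0.12 and -0.09 m) or (contact force between the fingers and box_c above 0.15 N and y of box_c_centre in the frame of tray between -0.12 and -0.09 m) or (contact force between the fingers and box_d above 0.15 N and y of box_d_centre in the frame of tray between -0.12 and -0.09 m))).
At the end, for the whole second after the job is handed in: All five boxes stand upright in the tray (within 0.09 rad of its z axis), none more than 1.5 mm above the rim (centre under 48.5 mm from the inner floor), the last box next to the pusher, the pusher bearing on the row (0.080 to 0.090 m), everything released and at rest (all of step 2 and linear speed of each of box_a, box_b, box_c, box_d, last_box below 0.01 m/s and value of joint pusher between 0.08 and 0.09 m); the robot touches nothing.
It fails at once if a box is pressed with more than 120 N (a box of the row by the fingers, or the last box against the tray) (contact force between last_box and tray above 120 N or contact force between the fingers and box_a above 120 N or contact force between the fingers and box_b above 120 N or contact force between the fingers and box_c above 120 N or contact force between the fingers and box_d above 120 N).
It fails at once if a bystander (carton, tape, screwdriver) is moved by more than 30 mm (distance of any of carton, tape, driver from where it was at the start of the episode above 0.03 m).
It also fails if it takes over 70 s, if anything falls off the work surface, if the arm or the gripper's body presses on something with over 40 N, if the wrist force passes 120 N, or if a joint passes its speed limit or range.

## Robot

A 6-joint arm with a two-finger parallel gripper is mounted at the origin on the work surface. World frame = base frame: x ahead of the robot, y to its left, z up, the work surface at z = 0. Lengths are in m, angles in rad, forces in N, time in s.
With the tool pointing down it reaches from about 0.25 to 0.775 m from the base axis. Payload 4 kg.
Tool frame: the origin (TCP) lies at the very end of the fingers, on their centre line; the grasp point (between the pads) lies 19 mm behind it; z points along the fingers, y is the direction in which the jaws open and shut (so a half turn about z gives the same grasp; the last joint's range is limited). The gripper opens to 94 mm and grips with 3 to 60 N. Pads are 16 mm wide; open, the fingers measure 119 mm over their backs; the gripper's body (75 mm by 177 mm) begins 78 mm behind the grasp point.
Start: joints at [1.246, 0.087, 1.371, -0, 1.684, -0.103], TCP at [0.121, 0.537, 0.18] pointing down, gripper open.
Joint ranges: [-3.1, 3.1], [-0.76, 2.03], [0.27, 2.55], [-1.08, 4.22], [0.17, 2.65], [-2.57, 2.57]. Speed limits (rad/s): [2.79, 2.79, 3.14, 3.14, 3.14, 3.14].

## Interface

Orientations are given as [roll, pitch, yaw] about the fixed x, y, z axes, in that order (R = Rz(yaw) Ry(pitch) Rx(roll)).
In Python, from bench import robot, cams, models gives the robot as it stands.
- The arm moves only by the tool step_arm, never from a script. Its argument "series" is a list of rows, each a list of 5 numbers: the gripper command: -1 is shut, 1 is fully open, values between are in proportion, then the shift along the tool's x, y, z in mm, then the turn about the tool's z in degrees. A call has 1 to 20 rows; each row is the pose to reach, as a shift and turn from the pose commanded when the call began, along the tool's axes at that moment; what a row does not reach only later rows make up. A row lasts 1/8 s, in which the tool goes at most 62.5 mm and 10.7 degrees, less where a joint would pass 70% of its speed; a pose out of reach is approached as far as the arm can. A call with a gripper value outside its range is refused whole. The fingers move at their own pace and stop on an object; the grip force is fixed at half the most. Time passes only in rows, so rows that repeat a pose let the fingers close. It gives the time, the measured TCP pose, the force and the opening at its end, in the units of the state.
- robot.get_obs(): the state, without advancing time (a new reading comes with each control period).
- cams.snapshot(name): name is "scene" or "top"; returns a dict with "pixels" (480x640x3 uint8, red, green, blue), "fov_y" (degrees; the focal length in pixels is half the picture's height over the tangent of half this angle, whatever the lens; pixels are square), "cx", "cy" (the principal point, pixels), "k1" (the pictures are not rectified: a ray, as slopes to the right and down, at radius r is drawn at 1 + k1 r^2 times it, then the intrinsics apply), "R" (3x3) and "t" (3): a world point X has camera coordinates R X + t. Camera axes: x right, y down, z forward; pixel columns grow to the right and rows downward; lengths in m; the calibration is good to about 2 mm. A picture is of the moment at which its call begins. There is no depth.
- robot.close_job(): hands the job in, once; it reports no verdict.
Trained networks look in a picture, given as the dict that the camera call returned (one of the last four; its "shot" number tells which), for a name from the list of things; names that differ only in an ending like _2 or _b are one class to them, and where a whole thing is asked for, a point or a joint stands for the part that bears it (a point fixed in the world has none). Each returns a list of dicts, best first, with "p" (0 to 1); they miss things now and then, are a little off and sometimes report something else, mostly with a low value. They report only what shows in the picture. A call takes as long as a camera call. They do not tell look-alikes from the thing itself.
- models.find_in(picture, label): "position" ([x, y, z] in m, in world coordinates, good to about 4 mm: the middle of the surface that is visible of it).
- models.pinpoint(picture, label): "position" ([x, y, z] in m, in world coordinates, good to about 4 mm: a listed point, or the origin of a listed thing).
The state is a dict: "time": time; "joint_positions": joint angles; "qvel": joint speeds; "joint_torque": joint torques, N m; "tool_pos": TCP position; "ee_rot": TCP orientation; "wrist_force": force on the tool from outside, world axes, zero at the start; "wrist_torque": the same for the moment, N m; "width": finger opening in m.
Only numpy, scipy, OpenCV 4.12 (cv2) and the standard library are available. Lean on these libraries where they do the work, as an engineer would, in place of code of your own. Each camera call takes 0.05 s, during which the arm holds its last target. There are 200 camera calls.

## Working session

There is one attempt and no reset: what is moved stays moved. The work goes in short steps, Python scripts to look and compute and a tool call to move; the robot and the scene stay as the last step left them, time stands still between calls to the robot, and variables do not carry over. Pictures are saved under pics/ and viewed, about 8 in all and at most 12, crops included, and the job is handed in when it is done.

Besides the shell and the picture viewer there is one more tool, called after "Emit:" by a JSON object that holds its "name" and its "arguments", one argument or row to a line. step_arm: Moves the arm, as the interface text tells. Its arguments: {"type":"object","properties":{"series":{"type":"array","items":{"type":"array","items":{"type":"number"}}}},"required":["series"]}

```bash
mkdir -p pics; ls; python3 - <<'E'
from bench import robot,cams,models
import cv2,numpy as np
np.set_printoptions(precision=4,suppress=True)
print(robot.get_obs())
ims=[]
for n in ("scene","top"):
    p=cams.snapshot(n); cv2.imwrite(f"pics/{n}0.png",p["pixels"][:,:,::-1])
    print(n,p["fov_y"],p["k1"],p["cx"],p["cy"],p["shot"],-np.array(p["R"]).T@p["t"])
    for l in ["tray","tray_rim","pusher_top","last_box_centre","box_a_centre","carton","tape","driver"]:
        print(l,[(np.round(d["position"],4).tolist(),round(d["p"],2)) for d in models.pinpoint(p,l)])
E
```

```text
pics
{'time': 0.0, 'joint_positions': array([ 1.2459,  0.088 ,  1.3722, -0.    ,  1.6836, -0.1031]), 'qvel': array([-0.0002,  0.001 ,  0.0002, -0.0011, -0.0009,  0.0004]), 'joint_torque': array([  0.0002, -34.0168, -30.2432,   0.0719,   0.0327,  -0.0002]), 'tool_pos': array([0.1208, 0.536 , 0.179 ]), 'ee_rot': array([-3.1394, -0.0002,  2.9198]), 'wrist_force': array([-0.5917, -0.2956,  0.7603]), 'wrist_torque': array([-0.035 , -0.0183,  0.0546]), 'width': 0.094102946457803}
scene 57.878138520587925 0.027502845508086748 321.10905031017137 233.6441284777064 1 [1.0876 0.0414 0.888 ]
tray [([0.6781, -0.0247, 0.066], 0.77), ([0.6715, -0.0914, 0.108], 0.73)]
tray_rim [([0.6362, -0.0351, 0.1478], 0.79)]
pusher_top [([0.6292, 0.0054, 0.1425], 0.61), ([0.3745, -0.0015, 0.0017], 0.59)]
last_box_centre [([0.4415, 0.3302, 0.0413], 0.95)]
box_a_centre [([0.6762, -0.1291, 0.1041], 0.77)]
carton [([0.4354, -0.3022, 0.001], 0.83), ([0.6368, -0.0373, 0.1465], 0.71), ([0.6044, -0.2975, -0.002], 0.56)]
tape [([0.6034, -0.2948, -0.0022], 0.83), ([0.4358, -0.3016, -0.0035], 0.3)]
driver [([0.3724, -0.0057, 0.0044], 0.59)]
top 54.334114328615435 -0.12187454069618366 323.51125499573556 237.06962155622838 2 [0.5336 0.0094 0.9264]
tray [([0.6792, -0.0245, 0.07], 0.88)]
tray_rim [([0.6736, -0.0899, 0.1042], 0.75)]
pusher_top [([0.6262, 0.0095, 0.147], 0.69), ([0.4414, 0.3269, 0.0386], 0.16)]
last_box_centre [([0.4426, 0.327, 0.0403], 0.74)]
box_a_centre [([0.6792, -0.1323, 0.1014], 0.68)]
carton [([0.4352, -0.3009, 0.0026], 0.85), ([0.6286, 0.0076, 0.1467], 0.53)]
tape [([0.6048, -0.2973, -0.0015], 0.77)]
driver [([0.3745, -0.0035, 0.0019], 0.92)]
```

View pics/scene0.png

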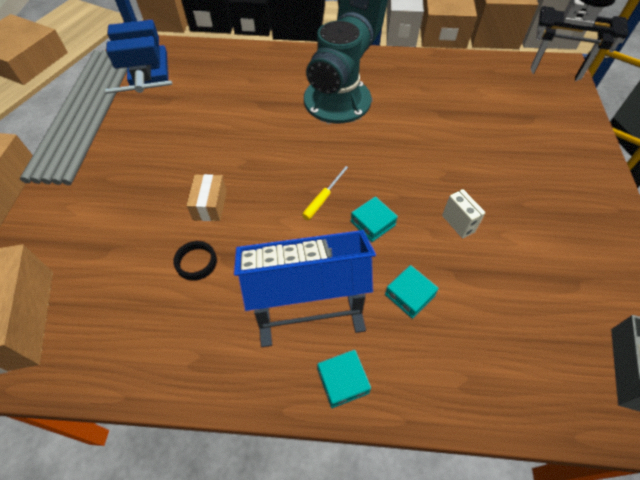

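View pics/top0.png

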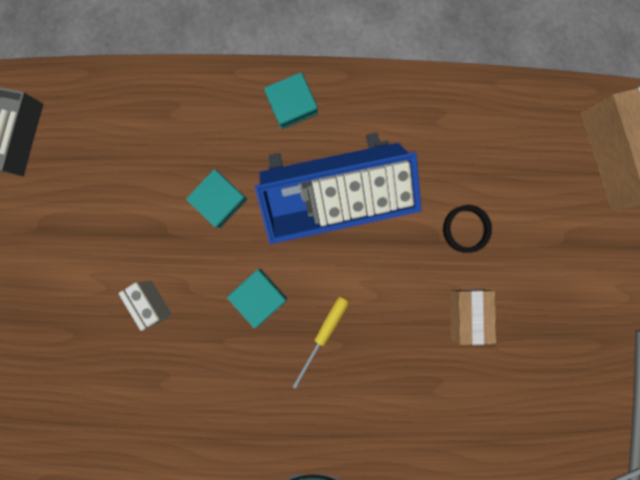

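The scene view shows the tray at about (305,265) with four white boxes at its left (−y) end and the pusher near (330,248). The last box is at (463,213). The top view shows the rim corners near (258,187), (415,153), (420,211) and (270,242), and the last box at (145,306). I'll zoom in for corner measurements.

```bash
python3 - <<'E'
import cv2,numpy as np
a=cv2.imread("pics/top0.png")[135:255,240:440]; b=cv2.imread("pics/scene0.png")[225:315,225:385]
a=cv2.resize(a,None,fx=4,fy=4,interpolation=cv2.INTER_CUBIC); b=cv2.resize(b,None,fx=5,fy=5,interpolation=cv2.INTER_CUBIC)
cv2.imwrite("pics/ca.png",a); cv2.imwrite("pics/cb.png",b)
c=cv2.imread("pics/top0.png")[270:340,110:180]; cv2.imwrite("pics/cc.png",cv2.resize(c,None,fx=8,fy=8,interpolation=cv2.INTER_CUBIC))
E
```

```text
(no output)
```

View pics/ca.png

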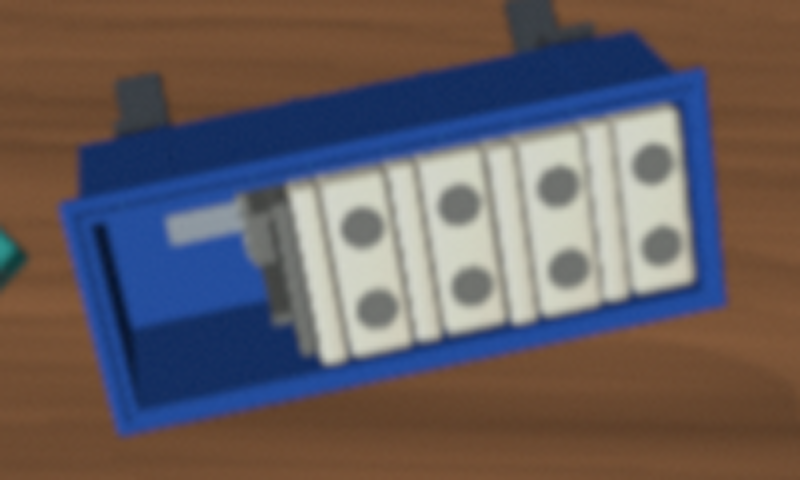

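View pics/cb.png

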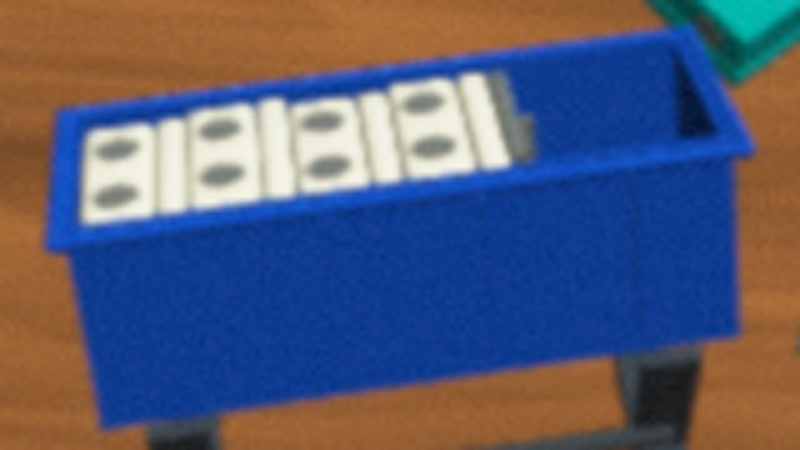

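View pics/cc.png

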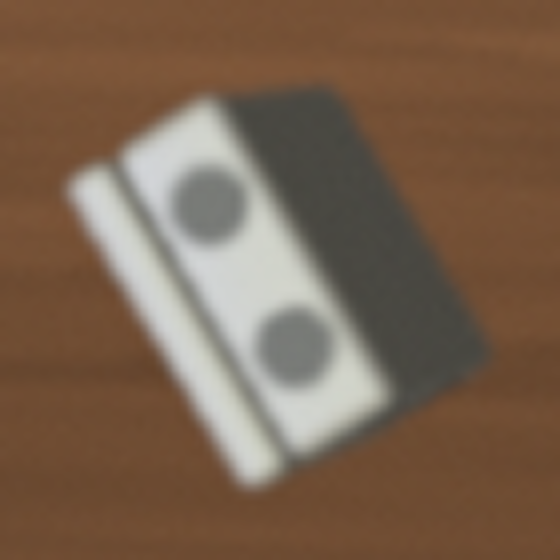

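Crop pixels I'm using:
- **Outer rim, top view:** (62,203), (704,70), (725,305), (121,434).
- **Outer rim, scene view:** (686,27), (754,153), (47,250), (58,108).
- **Lid holes:** these differ in height between boxes, and boxes 2 and 4 from the −y end look raised.

I'll fit the tray pose and the box heights.

```bash
cat > h.py <<'E'
import numpy as np,cv2
from scipy.optimize import least_squares
from scipy.spatial.transform import Rotation as Ro
from bench import robot,cams,models
np.set_printoptions(precision=4,suppress=True)
def proj(p,X):
    X=np.atleast_2d(X); c=X@np.array(p["R"]).T+p["t"]; s=c[:,:2]/c[:,2:]
    s=s*(1+p["k1"]*(s**2).sum(1,keepdims=True)); f=240/np.tan(np.radians(p["fov_y"]/2))
    return s*f+[p["cx"],p["cy"]]
def TR(v): return Ro.from_euler("zy",[v[3],-np.pi/6])  # tray->world
E
python3 - <<'E'
from h import *
T=cams.snapshot("top");S=cams.snapshot("scene")
up=lambda a,k,o:(np.array(a)+.5)/k-.5+o
rim=np.array([[55,136,88],[55,-136,88],[-55,-136,88],[-55,136,88]])/1e3
tc=up([(62,203),(704,70),(725,305),(121,434)],4,[240,135])
sc=up([(754,153),(47,250),(58,108),(686,27)],5,[225,225])
def res(v):
    W=TR(v).apply(rim)+v[:3]
    return np.r_[(proj(T,W)-tc).ravel(),(proj(S,W)-sc).ravel()]
r=least_squares(res,[.678,-.025,.068,.2]);v=r.x;print("tray",v,np.round(r.fun,1))
R=TR(v);print("rim",v[:3]+R.apply([0,0,.088]),"pusher_top",v[:3]+R.apply([0,.043,.088]))
np.save("tray.npy",v)
ht=[[(653,163),(661,245)],[(558,185),(569,268)],[(460,205),(472,286)],[(362,228),(377,309)]]
hs=[[(115,194),(117,148)],[(222,174),(220,128)],[(330,166),(322,121)],[(434,147),(424,102)]]
for a,b in zip(ht,hs):
    for i in (0,1):
        f=lambda q:np.r_[(proj(T,v[:3]+R.apply(q))-up(a[i],4,[240,135])).ravel(),(proj(S,v[:3]+R.apply(q))-up(b[i],5,[225,225])).ravel()]
        q=least_squares(f,[0,0,.082]);print("hole",q.x*1e3,np.round(q.fun,1))
bc=up([(70,185),(210,95),(390,395),(250,490)],8,[110,270])
def g(u):
    L=np.array([[41,21,41],[41,-21,41],[-41,-21,41],[-41,21,41]])/1e3
    return (proj(T,Ro.from_euler("z",u[2]).apply(L)+[u[0],u[1],.041])-bc).ravel()
q=least_squares(g,[.442,.328,.5]);print("last",q.x,np.round(q.fun,1))
for p in(T,S):
  for l in("last_box_centre","tray_rim","pusher_top"): print(l,[(np.round(d["position"],4),round(d["p"],2)) for d in models.pinpoint(p,l)])
o=robot.get_obs();print(o["tool_pos"],o["ee_rot"])
E
```

```text
tray [ 0.6809 -0.0316  0.0657  0.2642] [-2.1  1.9 -1.5 -1.6  2.7 -0.   1.5  0.6  1.3  5.3  1.3 -4.9 -1.9 -4.
 -0.5  5.4]
rim [ 0.6369 -0.0316  0.142 ] pusher_top [0.6272 0.0099 0.1363]
hole [  11.8593 -112.4333   74.638 ] [-0.1  0.  -0.1 -0. ]
hole [ -26.1923 -109.9625   73.8995] [-0.   0.  -0.1 -0. ]
hole [ 14.3166 -71.0685  82.0468] [-0.1  0.  -0.1 -0. ]
hole [-24.105  -68.7361  81.5691] [-0.2  0.  -0.2 -0. ]
hole [ 15.6744 -29.0398  83.4487] [-0.2  0.  -0.3 -0. ]
hole [-21.9757 -26.8807  83.1717] [-0.  0. -0. -0.]
hole [17.8127 12.4803 90.3243] [-0.1  0.  -0.1 -0. ]
hole [-19.6518  14.7035  90.5907] [-0.1  0.  -0.1 -0. ]
last [0.4412 0.3277 0.5853] [-0.9  0.1  0.4 -0.7  1.   0.2 -0.5  0.3]
last_box_centre [(array([0.4442, 0.3274, 0.0335]), 0.85)]
tray_rim []
pusher_top [(array([0.6303, 0.0078, 0.147 ]), 0.69)]
last_box_centre [(array([0.4414, 0.3271, 0.0437]), 0.75)]
tray_rim [(array([ 0.6382, -0.037 ,  0.1456]), 0.72)]
pusher_top [(array([0.6242, 0.0047, 0.141 ]), 0.6)]
[0.121  0.5365 0.1802] [3.1415 0.     2.9198]
```

```bash
sed -i 's/"zy"/"ZY"/' h.py
python3 - <<'E'
from h import *
T=cams.snapshot("top");S=cams.snapshot("scene")
up=lambda a,k,o:(np.array(a)+.5)/k-.5+o
rim=np.array([[55,136,88],[55,-136,88],[-55,-136,88],[-55,136,88]])/1e3
tc=up([(62,203),(704,70),(725,305),(121,434)],4,[240,135])
sc=up([(754,153),(47,250),(58,108),(686,27)],5,[225,225])
def res(v):
    W=TR(v).apply(rim)+v[:3]
    return np.r_[(proj(T,W)-tc).ravel(),(proj(S,W)-sc).ravel()]
r=least_squares(res,[.678,-.025,.068,.2]);v=r.x;print("tray",v,np.round(r.fun,1))
R=TR(v);print("rim",v[:3]+R.apply([0,0,.088]),"pusher_top",v[:3]+R.apply([0,.043,.088]))
np.save("tray.npy",v)
ht=[[(653,163),(661,245)],[(558,185),(569,268)],[(460,205),(472,286)],[(362,228),(377,309)]]
hs=[[(115,194),(117,148)],[(222,174),(220,128)],[(330,166),(322,121)],[(434,147),(424,102)]]
for a,b in zip(ht,hs):
    for i in (0,1):
        f=lambda q:np.r_[(proj(T,v[:3]+R.apply(q))-up(a[i],4,[240,135])).ravel(),(proj(S,v[:3]+R.apply(q))-up(b[i],5,[225,225])).ravel()]
        q=least_squares(f,[0,0,.082]);print("hole",q.x*1e3,np.round(q.fun,1))
E
```

```text
tray [ 0.6801 -0.0237  0.0666  0.2354] [-0.8  0.2  0.3 -0.2  0.4  0.4 -0.5  0.7 -0.1 -0.1 -1.  -0.2 -0.6  1.
  1.   0.6]
rim [ 0.6373 -0.034   0.1428] pusher_top [0.6273 0.0078 0.1428]
hole [  18.1762 -109.9427   86.6924] [-0.1  0.  -0.1 -0. ]
hole [ -19.9614 -109.8216   86.3932] [-0.   0.  -0.1 -0. ]
hole [ 18.2051 -67.9236  89.2179] [-0.1  0.  -0.1 -0. ]
hole [-20.2902 -67.9312  89.2007] [-0.2  0.  -0.2 -0. ]
hole [ 17.0245 -26.0118  85.7218] [-0.2  0.  -0.3 -0. ]
hole [-20.6878 -26.1222  85.9094] [-0.  0. -0. -0.]
hole [16.7193 16.0802 87.7059] [-0.1  0.  -0.1 -0. ]
hole [-20.8052  16.1076  88.4221] [-0.1  0.  -0.1 -0. ]
```

```bash
cat >> h.py <<'E'
def shift(X,yaw=None):
    o=robot.get_obs(); Rt=Ro.from_euler("xyz",o["ee_rot"]); d=Rt.inv().apply(np.array(X)-o["tool_pos"])*1e3
    t=0 if yaw is None else -np.degrees((yaw-o["ee_rot"][2]+np.pi)%(2*np.pi)-np.pi)
    return np.round(np.r_[d,t],1)
def tw(p): v=np.load("tray.npy"); return TR(v).apply(np.array(p)/1e3)+v[:3]   # tray mm -> world
def wt(X): v=np.load("tray.npy"); return TR(v).inv().apply(np.array(X)-v[:3])*1e3
def st():
    o=robot.get_obs(); v=np.load("tray.npy")
    print("t",o["time"],"tcp",o["tool_pos"],"rot",o["ee_rot"],"tray mm",np.round(wt(o["tool_pos"]),1),"F",o["wrist_force"],"w",o["width"])
E
python3 -c "
from h import *
print(shift([.4415,.3275,.18],.5853+np.pi),shift([.4415,.3275,.051],.5853+np.pi))"
```

```text
[-358.6 -133.4    0.2  -46.2] [-358.6 -133.4  129.2  -46.2]
```

Emit:
{"name": "step_arm", "arguments": {
  "series": [
    [1,-180,-67,0,-23],
    [1,-359,-133,0,-46],
    [1,-359,-133,0,-46],
    [1,-359,-133,0,-46],
    [1,-359,-133,0,-46],
    [1,-359,-133,0,-46],
    [1,-359,-133,0,-46],
    [1,-359,-133,0,-46],
    [1,-359,-133,0,-46],
    [1,-359,-133,0,-46]
  ]
}}

```text
time: 2.65
tool_pos: [0.4409, 0.3288, 0.1804]
ee_rot: [3.141, 0.0, -2.558]
wrist_force: [-0.4, -1.8, 0.3]
width: 0.0945
```

```bash
python3 -c "
from h import *
st();print(shift([.4415,.3275,.051],.5853+np.pi))"
```

```text
t 2.65 tcp [0.4409 0.3288 0.1804] rot [ 3.1412  0.0002 -2.5585] tray mm [-73.4 398.6 173.7] F [-0.3835 -1.8139  0.2791] w 0.09448496120499342
[  0.2  -1.5 129.4  -0.1]
```

Emit:
{"name": "step_arm", "arguments": {
  "series": [
    [1,0,-1,60,0],
    [1,0,-1,110,0],
    [1,0,-1,129,0],
    [1,0,-1,129,0],
    [1,0,-1,129,0],
    [-1,0,-1,129,0],
    [-1,0,-1,129,0],
    [-1,0,-1,129,0],
    [-1,0,-1,129,0],
    [-1,0,-1,129,0],
    [-1,0,-1,129,0]
  ]
}}

```text
time: 4.03
tool_pos: [0.4424, 0.3271, 0.0511]
ee_rot: [3.141, -0.0, -2.561]
wrist_force: [-0.6, 0.9, 0.1]
width: 0.0414
```

```bash
python3 -c "
from h import *
st();print(shift(tw([0,122,88+52+80]),np.load('tray.npy')[3]+np.pi))"
```

```text
t 4.025 tcp [0.4424 0.3271 0.0511] rot [ 3.1413 -0.0001 -2.5605] tray mm [-137.1  396.5   61.2] F [-0.5665  0.8735  0.0669] w 0.041436355337475576
[  56.  -271.6 -206.1   19.8]
```

```bash
python3 -c "
from h import *
yw=np.load('tray.npy')[3];h=np.array([np.cos(yw),np.sin(yw),0])
E=tw([55,122,88]);P=E-.035*h+[0,0,.052+.012];print(E,P)
print(shift(P,yw+np.pi))"
```

```text
[0.6552 0.0958 0.1703] [0.6211 0.0876 0.2343]
[ -18.  -298.2 -183.3   19.8]
```

Emit:
{"name": "step_arm", "arguments": {
  "series": [
    [-1,0,0,-20,0],
    [-1,0,0,-70,0],
    [-1,0,0,-130,0],
    [-1,0,0,-183,0],
    [-1,-3,-50,-183,4],
    [-1,-6,-100,-183,8],
    [-1,-9,-150,-183,12],
    [-1,-12,-200,-183,16],
    [-1,-15,-250,-183,19.8],
    [-1,-18,-298,-183,19.8],
    [-1,-18,-298,-183,19.8],
    [-1,-18,-298,-183,19.8],
    [-1,-18,-298,-183,19.8],
    [-1,-18,-298,-183,19.8]
  ]
}}

```text
time: 5.78
tool_pos: [0.6206, 0.089, 0.2346]
ee_rot: [3.141, 0.001, -2.904]
wrist_force: [-0.9, -0.5, -1.2]
width: 0.0413
```

```bash
python3 - <<'E'
from h import *
st()
p=cams.snapshot("scene");q=cams.snapshot("top")
for z in (p,q): print([(d["position"],d["p"]) for d in models.pinpoint(z,"last_box_centre")])
a=cv2.resize(p["pixels"][150:340,220:440],None,fx=3,fy=3);cv2.imwrite("pics/s1.png",a[:,:,::-1])
yw=np.load('tray.npy')[3];h=np.array([np.cos(yw),np.sin(yw),0])
E=tw([55,122,88]);print(shift(E-.035*h+[0,0,.052],yw+np.pi))
E
```

```text
t 5.775 tcp [0.6206 0.089  0.2346] rot [ 3.1415  0.0007 -2.9043] tray mm [ 56.7 123.5 161.3] F [-0.9373 -0.5018 -1.196 ] w 0.04130389336475292
[([0.6197, 0.0888, 0.2272], 0.86)]
[]
[-0.1 -0.7 12.1  0.1]
```

View pics/s1.png

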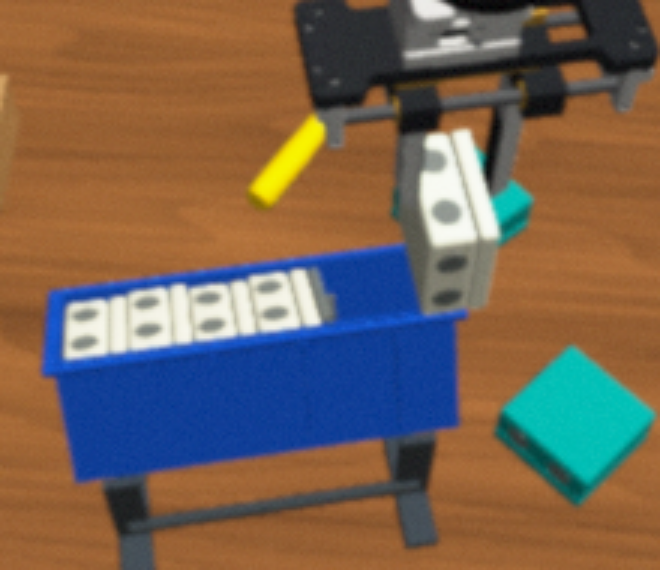

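The box (crop (455,225)) hangs upright in the hand above the tray's +y end wall. Next I lower it to touch the far lip edge.

Emit:
{"name": "step_arm", "arguments": {
  "series": [
    [-1,0,-1,6,0],
    [-1,0,-1,9,0],
    [-1,0,-1,11,0],
    [-1,0,-1,11,0],
    [-1,0,-1,11,0]
  ]
}}

```text
time: 6.6
tool_pos: [0.6213, 0.0868, 0.2243]
ee_rot: [-3.141, 0.001, -2.906]
wrist_force: [-2.6, 0.4, 5.3]
width: 0.0415
```

Emit:
{"name": "step_arm", "arguments": {
  "series": [
    [-1,0,0,1,0],
    [-1,0,0,2,0],
    [-1,0,0,2,0],
    [-1,0,0,2,0]
  ]
}}

```text
time: 7.1
tool_pos: [0.6212, 0.0868, 0.2241]
ee_rot: [-3.141, 0.002, -2.906]
wrist_force: [-5.4, -0.5, 10.0]
width: 0.041
```

Emit:
{"name": "step_arm", "arguments": {
  "series": [
    [-1,2,0,1,0],
    [-1,4,0,2.5,0],
    [-1,6,0,4,0],
    [-1,8,0,5.5,0],
    [-1,10,0,7,0],
    [-1,12,0,8,0],
    [-1,12,0,8,0]
  ]
}}

```text
time: 7.98
tool_pos: [0.6097, 0.0843, 0.2166]
ee_rot: [-3.141, 0.004, -2.906]
wrist_force: [-5.6, 1.6, 10.7]
width: 0.0415
```

```bash
python3 - <<'E'
from h import *
st()
v=np.load("tray.npy");v[2]+=.003;np.save("tray.npy",v)
E
```

```text
t 7.975 tcp [0.6097 0.0843 0.2166] rot [-3.1415  0.0039 -2.9057] tray mm [ 37.6 121.5 151.5] F [-5.6441  1.6433 10.666 ] w 0.04148415665059413
```

Emit:
{"name": "step_arm", "arguments": {
  "series": [
    [-1,2.5,0,2,0],
    [-1,5,0,4,0],
    [-1,7.5,0,6.2,0],
    [-1,10,0,8.5,0],
    [-1,12,0,10.8,0],
    [-1,14.5,0,13.5,0],
    [-1,14.5,0,13.5,0]
  ]
}}

```text
time: 8.85
tool_pos: [0.5948, 0.081, 0.2012]
ee_rot: [3.141, 0.0, -2.906]
wrist_force: [-5.9, 0.5, 7.5]
width: 0.0413
```

Emit:
{"name": "step_arm", "arguments": {
  "series": [
    [-1,1.5,0,2,0],
    [-1,3,0,3.7,0],
    [-1,4.5,0,5.5,0],
    [-1,4.5,0,5.5,0],
    [-1,4.5,0,5.5,0]
  ]
}}

```text
time: 9.48
tool_pos: [0.591, 0.0802, 0.1959]
ee_rot: [3.141, 0.001, -2.905]
wrist_force: [-4.1, 1.1, 7.3]
width: 0.0416
```

```bash
python3 - <<'E'
from h import *
st()
p=cams.snapshot("scene")
print([(d["position"],wt(d["position"]),d["p"]) for d in models.pinpoint(p,"last_box_centre")])
a=cv2.resize(p["pixels"][150:340,220:440],None,fx=3,fy=3);cv2.imwrite("pics/s2.png",a[:,:,::-1])
E
```

```text
t 9.475 tcp [0.591  0.0802 0.1959] rot [ 3.1406  0.0014 -2.9054] tray mm [  9.1 121.9 140.6] F [-4.0908  1.0688  7.3144] w 0.04160199490142402
[([0.6042, 0.0841, 0.1941], array([ 20.1023, 122.5405, 132.1328]), 0.8)]
```

View pics/s2.png

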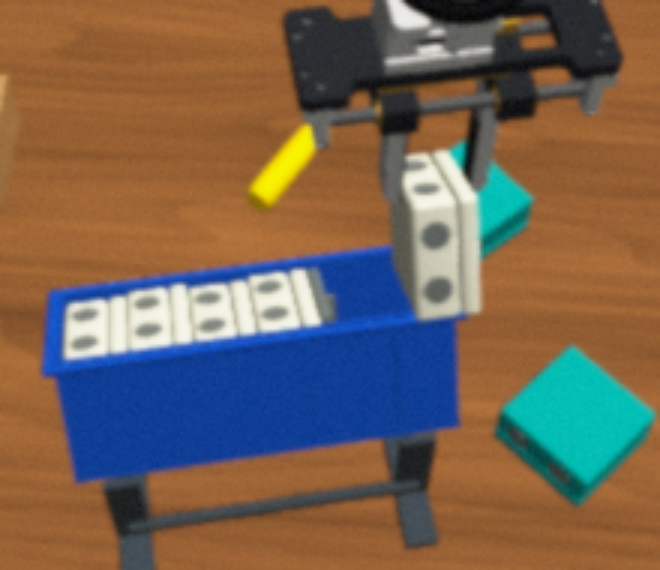

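The box now leans with the tray (crop (435,235)), with its bottom near the rim. One more press along tray −z should seat it flush.

Emit:
{"name": "step_arm", "arguments": {
  "series": [
    [-1,-1,0,2,0],
    [-1,-2,0,3.5,0],
    [-1,-2,0,3.5,0],
    [-1,-2,0,3.5,0]
  ]
}}

```text
time: 10.07
tool_pos: [0.5911, 0.0804, 0.1958]
ee_rot: [3.141, 0.0, -2.905]
wrist_force: [-12.5, -1.1, 18.2]
width: 0.0419
```

```bash
python3 - <<'E'
from h import *
st()
E
```

```text
t 10.075 tcp [0.5911 0.0804 0.1958] rot [ 3.1411  0.0001 -2.9053] tray mm [  9.2 122.  140.5] F [-12.521   -1.0873  18.1978] w 0.04189255200907753
```

```bash
cat >> h.py <<'E'
def go(*p): print(p,shift(tw(p),np.load("tray.npy")[3]+np.pi))
E
python3 - <<'E'
from h import *
go(9.2,122,165);go(-9.5,19.5,165);go(-9.5,19.5,140)
E
```

```text
(9.2, 122, 165) [ 12.2   0.  -21.3   0. ]
(-9.5, 19.5, 165) [  28.5 -102.5  -12.     0. ]
(-9.5, 19.5, 140) [  16.  -102.5    9.7    0. ]
```

Emit:
{"name": "step_arm", "arguments": {
  "series": [
    [-1,6,0,-11,0],
    [-1,12,0,-21,0],
    [-1,16,-25,-19,0],
    [-1,20,-50,-17,0],
    [-1,24,-75,-14,0],
    [-1,28,-102,-12,0],
    [-1,28,-102,-12,0],
    [-1,28,-102,-12,0],
    [-1,28,-102,-12,0]
  ]
}}

```text
time: 11.2
tool_pos: [0.5897, -0.0247, 0.2026]
ee_rot: [3.141, 0.0, -2.905]
wrist_force: [-0.4, 0.7, -1.4]
width: 0.0417
```

```bash
python3 - <<'E'
from h import *
st();go(-9.5,19.5,141);go(-9.5,19.5,134.5)
p=cams.snapshot("top");q=cams.snapshot("scene")
for z in(p,q):print([(wt(d["position"]),d["p"]) for d in models.pinpoint(z,"last_box_centre")],[(wt(d["position"]),d["p"]) for d in models.pinpoint(z,"pusher_top")])
a=np.vstack([cv2.resize(p["pixels"][120:270,225:445],(660,450)),cv2.resize(q["pixels"][225:275,220:440],(660,150))])
a=cv2.resize(q["pixels"][150:340,220:440],None,fx=3,fy=3);cv2.imwrite("pics/s3.png",a[:,:,::-1])
E
```

```text
t 11.2 tcp [ 0.5897 -0.0247  0.2026] rot [ 3.1411  0.0002 -2.9049] tray mm [ -9.8  20.1 159.3] F [-0.4322  0.6978 -1.3918] w 0.04173880369603757
(-9.5, 19.5, 141) [-9.4 -0.6 15.7  0.1]
(-9.5, 19.5, 134.5) [-12.6  -0.6  21.3   0.1]
[] []
[(array([  0.6392,  21.2921, 151.1063]), 0.59), (array([-4.7415, 41.638 , 86.7783]), 0.34)] [(array([ 0.0202, 40.958 , 85.0684]), 0.54), (array([ -2.6509, -16.5233,  44.464 ]), 0.43)]
```

View pics/s3.png

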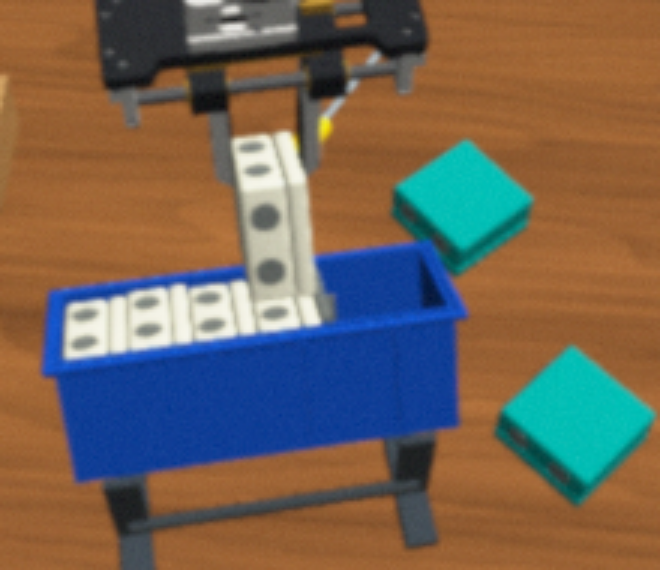

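Above the row (crop (265,215)) the box leans with the tray, just short of the pusher at (325,300). Now I lower it to feel the end box.

Emit:
{"name": "step_arm", "arguments": {
  "series": [
    [-1,-4,-3,7,0],
    [-1,-8,-3,13,0],
    [-1,-9,-3,15,0],
    [-1,-9,-3,15,0],
    [-1,-9,-3,15,0]
  ]
}}

```text
time: 12.12
tool_pos: [0.5992, -0.0265, 0.1879]
ee_rot: [-3.142, 0.0, -2.906]
wrist_force: [0.8, 0.5, -1.9]
width: 0.0414
```

```bash
python3 -c "
from h import *
st()"
```

```text
t 12.125 tcp [ 0.5992 -0.0265  0.1879] rot [-3.1416  0.0003 -2.9061] tray mm [ -9.5  16.1 142. ] F [ 0.8075  0.4683 -1.9191] w 0.041396055296793
```

Emit:
{"name": "step_arm", "arguments": {
  "series": [
    [-1,-1,0,1.7,0],
    [-1,-2,0,3.5,0],
    [-1,-2,0,3.5,0],
    [-1,-2,0,3.5,0]
  ]
}}

```text
time: 12.62
tool_pos: [0.6011, -0.026, 0.1841]
ee_rot: [3.141, -0.0, -2.906]
wrist_force: [0.1, -0.1, -1.3]
width: 0.0417
```

```bash
python3 -c "
from h import *
st()"
```

```text
t 12.625 tcp [ 0.6011 -0.026   0.1841] rot [ 3.1415 -0.     -2.9061] tray mm [ -9.7  16.2 137.9] F [ 0.0677 -0.0679 -1.3162] w 0.041657191200439835
```

Emit:
{"name": "step_arm", "arguments": {
  "series": [
    [-1,-0.5,0,0.9,0],
    [-1,-1,0,1.5,0],
    [-1,-1,0,1.5,0]
  ]
}}

```text
time: 13.0
tool_pos: [0.602, -0.0259, 0.1832]
ee_rot: [-3.141, 0.0, -2.906]
wrist_force: [-2.4, 0.2, 1.4]
width: 0.0417
```

```bash
python3 -c "
from h import *
st()"
```

```text
t 13.0 tcp [ 0.602  -0.0259  0.1832] rot [-3.1414  0.0004 -2.9062] tray mm [ -9.4  16.1 136.6] F [-2.3902  0.1859  1.3666] w 0.04169756015865291
```

Emit:
{"name": "step_arm", "arguments": {
  "series": [
    [-1,-1,0,1.7,0],
    [-1,-2,0,3.5,0],
    [-1,-2,0,3.5,0]
  ]
}}

```text
time: 13.38
tool_pos: [0.6033, -0.0255, 0.1818]
ee_rot: [-3.141, 0.0, -2.906]
wrist_force: [-6.9, -0.4, 9.3]
width: 0.0415
```

```bash
python3 -c "
from h import *
st()"
```

```text
t 13.375 tcp [ 0.6033 -0.0255  0.1818] rot [-3.1408  0.0003 -2.9063] tray mm [ -8.9  16.2 134.7] F [-6.8768 -0.4481  9.2921] w 0.04149367501609615
```

Emit:
{"name": "step_arm", "arguments": {
  "series": [
    [-1,2.6,0,-4.4,0],
    [-1,2.6,0,-4.4,0],
    [-1,2.6,5,-4.4,0],
    [-1,2.6,10,-4.4,0],
    [-1,2.6,15,-4.4,0],
    [-1,2.6,20,-4.4,0],
    [-1,2.6,20,-4.4,0]
  ]
}}

```text
time: 14.25
tool_pos: [0.5974, -0.0091, 0.1828]
ee_rot: [-3.136, -0.001, -2.908]
wrist_force: [1.5, -6.0, -3.5]
width: 0.0416
```

```bash
python3 -c "
from h import *
st()"
```

```text
t 14.25 tcp [ 0.5974 -0.0091  0.1828] rot [-3.1359 -0.0006 -2.9082] tray mm [-10.1  33.5 136.5] F [ 1.5133 -6.0158 -3.5099] w 0.041599302319291605
```

Emit:
{"name": "step_arm", "arguments": {
  "series": [
    [-1,0.2,5,-0.3,0],
    [-1,0.2,10,-0.3,0],
    [-1,0.2,15,-0.3,0],
    [-1,0.2,20,-0.3,0],
    [-1,0.2,25,-0.3,0],
    [-1,0.2,30,-0.3,0],
    [-1,0.2,34,-0.3,0],
    [-1,0.2,34,-0.3,0],
    [-1,0.2,34,-0.3,0]
  ]
}}

```text
time: 15.38
tool_pos: [0.5894, 0.0235, 0.1829]
ee_rot: [-3.135, -0.001, -2.909]
wrist_force: [1.8, -7.5, -4.0]
width: 0.0413
```

```bash
python3 - <<'E'
from h import *
st()
p=cams.snapshot("top");q=cams.snapshot("scene")
for z in(p,q):print([(wt(d["position"]),d["p"]) for d in models.pinpoint(z,"last_box_centre")],[(wt(d["position"]),d["p"]) for d in models.pinpoint(z,"pusher_top")])
a=cv2.resize(q["pixels"][200:300,280:400],None,fx=5,fy=5);b=cv2.resize(p["pixels"][130:230,250:330],None,fx=5,fy=5)
c=np.hstack([a,b]);c=cv2.resize(c,None,fx=.78,fy=.78);cv2.imwrite("pics/s4.png",c[:,:,::-1])
E
```

```text
t 15.375 tcp [0.5894 0.0235 0.1829] rot [-3.1354 -0.0007 -2.9087] tray mm [-10.2  67.  136.7] F [ 1.8201 -7.4627 -4.0451] w 0.0412900996301128
[] []
[(array([ -0.5323,  65.1015, 127.6495]), 0.6)] [(array([-1.5229, 82.7433, 83.5345]), 0.46)]
```

View pics/s4.png

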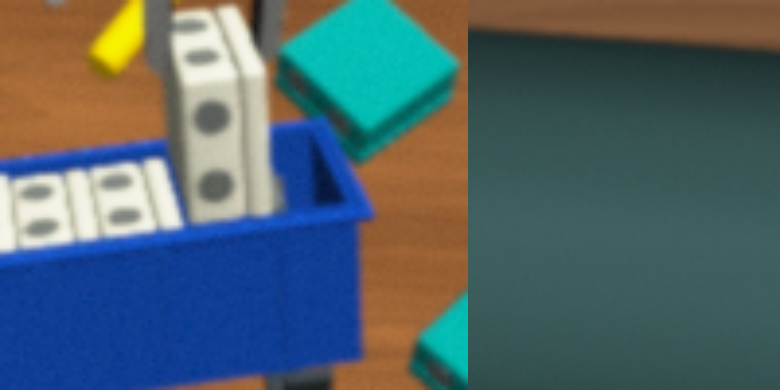

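The pusher is drawn back (pusher-side face near crop (275,190)) and the box's row side sits just past the end box at (185,215). I add 2 mm of +y and lower.

Emit:
{"name": "step_arm", "arguments": {
  "series": [
    [-1,0,2,0,0],
    [-1,-1.5,2,2.6,0],
    [-1,-3,2,5.2,0],
    [-1,-4.5,2,7.8,0],
    [-1,-6,2,10.4,0],
    [-1,-6,2,10.4,0]
  ]
}}

```text
time: 16.42
tool_pos: [0.5948, 0.0264, 0.174]
ee_rot: [-3.135, 0.0, -2.909]
wrist_force: [-0.1, -7.6, 0.2]
width: 0.0415
```

```bash
python3 -c "
from h import *
st()"
```

```text
t 16.425 tcp [0.5948 0.0264 0.174 ] rot [-3.1346  0.0002 -2.9089] tray mm [ -9.6  68.7 126. ] F [-0.0554 -7.5804  0.1704] w 0.04147600649395993
```

Emit:
{"name": "step_arm", "arguments": {
  "series": [
    [-1,-1.5,0,2.6,0],
    [-1,-3,0,5.2,0],
    [-1,-4.5,0,7.8,0],
    [-1,-6,0,10.4,0],
    [-1,-7.5,0,13,0],
    [-1,-7.5,0,13,0]
  ]
}}

```text
time: 17.18
tool_pos: [0.6021, 0.0282, 0.1611]
ee_rot: [-3.135, 0.0, -2.909]
wrist_force: [0.8, -7.8, 0.4]
width: 0.0419
```

Emit:
{"name": "step_arm", "arguments": {
  "series": [
    [-1,-1.5,0,2.6,0],
    [-1,-3,0,5.2,0],
    [-1,-4.5,0,7.8,0],
    [-1,-6,0,10.4,0],
    [-1,-6.5,0,11.3,0],
    [-1,-6.5,0,11.3,0]
  ]
}}

```text
time: 17.92
tool_pos: [0.6084, 0.0297, 0.15]
ee_rot: [-3.135, 0.0, -2.909]
wrist_force: [0.8, -7.1, 1.4]
width: 0.042
```

```bash
python3 -c "
from h import *
st()
q=cams.snapshot('scene');print([(wt(d['position']),d['p']) for d in models.pinpoint(q,'last_box_centre')])"
```

```text
t 17.925 tcp [0.6084 0.0297 0.15  ] rot [-3.1348  0.0003 -2.9086] tray mm [-9.5 68.6 98.2] F [ 0.8481 -7.0873  1.3562] w 0.04199759094222087
[(array([-0.2584, 69.8532, 88.0006]), 0.84)]
```

Emit:
{"name": "step_arm", "arguments": {
  "series": [
    [-1,0,-2,0,0],
    [-1,0,-4,0,0],
    [-1,0,-4,0,0],
    [0.25,0,-4,0,0],
    [0.25,0,-4,0,0],
    [0.25,0,-4,0,0],
    [0.25,0,-4,0,0],
    [0.25,0,-4,-20,0],
    [0.25,0,-4,-50,0],
    [0.25,0,-4,-80,0],
    [-1,0,-4,-80,0],
    [-1,0,-4,-80,0],
    [-1,0,-4,-80,0],
    [-1,0,-4,-80,0],
    [-1,0,-4,-80,0]
  ]
}}

```text
time: 19.9
tool_pos: [0.6084, 0.0293, 0.2285]
ee_rot: [3.141, -0.001, -2.906]
wrist_force: [1.4, -1.0, -0.5]
width: 0.012
```

```bash
python3 - <<'E'
from h import *
st();go(-3,64,140);go(-3,64,128)
p=cams.snapshot("top");q=cams.snapshot("scene")
for z in(p,q):print([(wt(d["position"]),d["p"]) for d in models.pinpoint(z,"last_box_centre")],[(wt(d["position"]),d["p"]) for d in models.pinpoint(z,"pusher_top")])
a=cv2.resize(q["pixels"][190:310,225:385],None,fx=5,fy=5);cv2.imwrite("pics/s5.png",a[:,:,::-1])
E
```

```text
t 19.9 tcp [0.6084 0.0293 0.2285] rot [ 3.1412 -0.0011 -2.9061] tray mm [ 29.7  68.2 166.2] F [ 1.3766 -0.9519 -0.5252] w 0.012003833913094885
(-3, 64, 140) [15.2 -4.3 39.1  0. ]
(-3, 64, 128) [ 9.2 -4.3 49.5  0. ]
[] []
[(array([ 1.7779, 66.9596, 87.9796]), 0.62)] [(array([ 0.2289, 83.0157, 85.4098]), 0.46)]
```

View pics/s5.png

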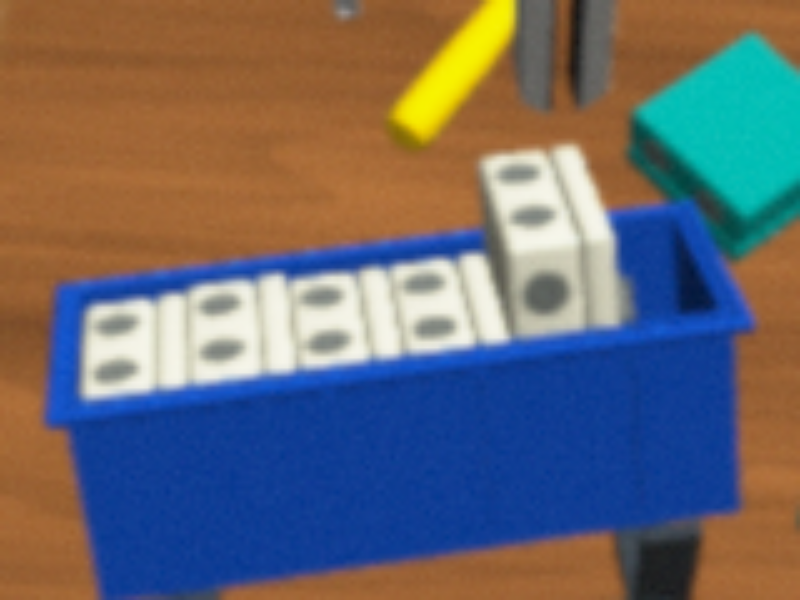

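The last box stands high at (550,230) in the crop, upright between the row and the pusher, and the fingers are off. Now I press it down with closed fingertips.

Emit:
{"name": "step_arm", "arguments": {
  "series": [
    [-1,15,-4,39,0],
    [-1,15,-4,39,0],
    [-1,11,-4,46,0],
    [-1,9,-4,49,0],
    [-1,6,-4,54,0],
    [-1,4,-4,58,0],
    [-1,2,-4,62,0],
    [-1,2,-4,62,0]
  ]
}}

```text
time: 21.2
tool_pos: [0.6075, 0.025, 0.1666]
ee_rot: [3.141, -0.001, -2.906]
wrist_force: [-0.5, -0.0, -0.7]
width: 0.0007
```

```bash
python3 - <<'E'
from h import *
st();go(-3,64,95);go(-3,64,86)
q=cams.snapshot("scene");print([(wt(d["position"]),d["p"]) for d in models.pinpoint(q,"last_box_centre")])
E
```

```text
t 21.2 tcp [0.6075 0.025  0.1666] rot [ 3.1412 -0.0009 -2.9061] tray mm [ -2.9  64.3 113.6] F [-0.4836 -0.0253 -0.6699] w 0.0006565825106459711
(-3, 64, 95) [-9.2 -0.3 16.2  0. ]
(-3, 64, 86) [-13.7  -0.3  24.    0. ]
[(array([ 2.9112, 62.4789, 88.5955]), 0.86)]
```

Emit:
{"name": "step_arm", "arguments": {
  "series": [
    [-1,-2.5,0,4.3,0],
    [-1,-5,0,8.7,0],
    [-1,-5,0,8.7,0]
  ]
}}

```text
time: 21.68
tool_pos: [0.6128, 0.0259, 0.1595]
ee_rot: [-3.141, 0.001, -2.906]
wrist_force: [-1.4, -0.5, 4.5]
width: 0.0003
```

```bash
python3 - <<'E'
from h import *
st()
q=cams.snapshot("scene");print([(wt(d["position"]),d["p"]) for d in models.pinpoint(q,"last_box_centre")],[(wt(d["position"]),d["p"]) for d in models.find_in(q,"last_box_centre")])
a=cv2.resize(q["pixels"][190:310,225:385],None,fx=5,fy=5);cv2.imwrite("pics/s6.png",a[:,:,::-1])
E
```

```text
t 21.675 tcp [0.6128 0.0259 0.1595] rot [-3.141   0.0013 -2.9062] tray mm [ -1.7  64.  104.8] F [-1.4354 -0.5438  4.4693] w 0.0003260925428828794
[] [(array([ 34.9861,  61.361 , 109.1059]), 0.96)]
```

View pics/s6.png

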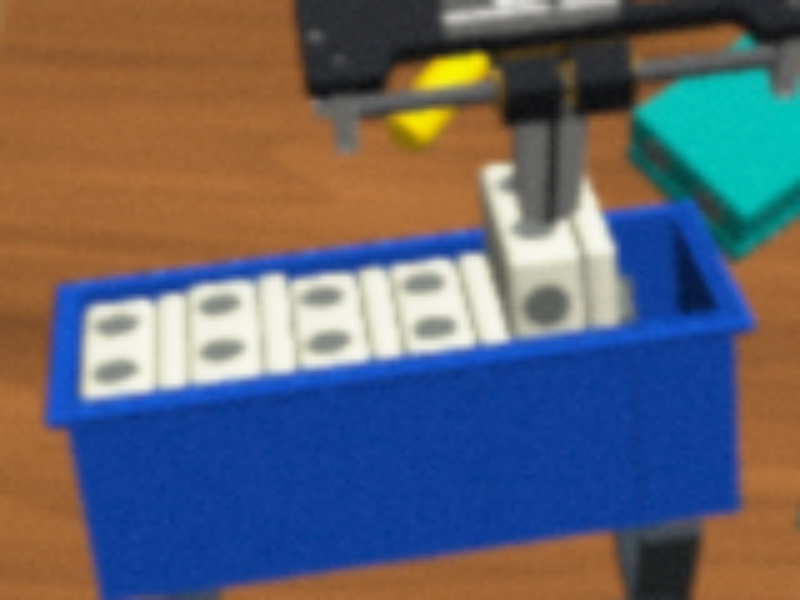

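The fingertips press on the box top at crop (545,225) and the box is sinking. I continue.

Emit:
{"name": "step_arm", "arguments": {
  "series": [
    [-1,-2,0,3.5,0],
    [-1,-4,0,7,0],
    [-1,-6,0,10.4,0],
    [-1,-8,0,13.9,0],
    [-1,-8,0,13.9,0]
  ]
}}

```text
time: 22.45
tool_pos: [0.6216, 0.028, 0.1468]
ee_rot: [-3.141, 0.004, -2.906]
wrist_force: [-0.1, -0.9, 7.2]
width: 0.0003
```

```bash
python3 -c "
from h import *
st()"
```

```text
t 22.45 tcp [0.6216 0.028  0.1468] rot [-3.1407  0.0045 -2.906 ] tray mm [-0.2 64.  89.2] F [-0.0528 -0.8624  7.2343] w 0.00027961830321578725
```

Emit:
{"name": "step_arm", "arguments": {
  "series": [
    [-1,-1,0,2,0],
    [-1,-2,0,4,0],
    [-1,-2,0,4,0]
  ]
}}

```text
time: 22.82
tool_pos: [0.6236, 0.0285, 0.1432]
ee_rot: [-3.141, 0.005, -2.906]
wrist_force: [-0.9, -0.1, 9.1]
width: 0.0005
```

Emit:
{"name": "step_arm", "arguments": {
  "series": [
    [-1,-1,0,1.7,0],
    [-1,-2,0,3.5,0],
    [-1,-2,0,3.5,0]
  ]
}}

```text
time: 23.2
tool_pos: [0.6256, 0.029, 0.1397]
ee_rot: [-3.141, 0.005, -2.906]
wrist_force: [-0.9, -0.3, 8.9]
width: 0.0004
```

```bash
python3 -c "
from h import *
st()"
```

```text
t 23.2 tcp [0.6256 0.029  0.1397] rot [-3.1406  0.0049 -2.906 ] tray mm [-0.2 64.  81.1] F [-0.9421 -0.3235  8.8754] w 0.0004326852677350859
```

Emit:
{"name": "step_arm", "arguments": {
  "series": [
    [-1,-1,0,1.7,0],
    [-1,-2,0,3.5,0],
    [-1,-2,0,3.5,0]
  ]
}}

```text
time: 23.58
tool_pos: [0.6275, 0.0295, 0.1362]
ee_rot: [-3.141, 0.005, -2.906]
wrist_force: [-1.0, 1.1, 8.8]
width: 0.0004
```

```bash
python3 - <<'E'
from h import *
st()
q=cams.snapshot("scene")
for l in("last_box_centre","box_a_centre","pusher_top"):print(l,[(np.round(wt(d["position"]),1),round(d["p"],2)) for d in models.pinpoint(q,l)])
cv2.imwrite("pics/s7.png",q["pixels"][:,:,::-1])
E
```

```text
t 23.575 tcp [0.6275 0.0295 0.1362] rot [-3.1406  0.0049 -2.906 ] tray mm [-0.2 64.  77.1] F [-0.9781  1.058   8.8304] w 0.0004398266156808268
last_box_centre [(array([ 2.1, 63.3, 56.7]), 0.87), (array([ -2.8, -18.1,  45.5]), 0.22)]
box_a_centre [(array([  -6.7, -101.6,   44.5]), 0.77)]
pusher_top [(array([-0.2, 82.4, 84.5]), 0.56)]
```

```bash
python3 - <<'E'
from h import *
q=cams.snapshot("scene")
u=lambda X:(proj(q,X)[0]-[225,190])*5
print("tip",u([.6128,.0259,.1595]))
for z in(128,123,109): print(z,[np.round(u(tw([x,y,z]))) for x in(38,-44) for y in(43,85)])
print(wt([.6128,.0259,.1595]))
a=cv2.resize(q["pixels"][190:310,225:385],None,fx=5,fy=5);cv2.imwrite("pics/s8.png",a[:,:,::-1])
E
```

```text
tip [540.9225 241.2638]
128 [array([499., 241.]), array([608., 226.]), array([471., 152.]), array([571., 140.])]
123 [array([500., 252.]), array([609., 238.]), array([472., 163.]), array([572., 150.])]
109 [array([503., 285.]), array([610., 270.]), array([475., 194.]), array([574., 181.])]
[ -1.7115  63.9398 104.7744]
```

```bash
python3 - <<'E'
from h import *
q=cams.snapshot("scene")
im=cv2.resize(q["pixels"][205:285,280:380],None,fx=8,fy=8,interpolation=cv2.INTER_CUBIC)[:,:,::-1].copy()
u=lambda X:tuple(int(k) for k in (proj(q,X)[0]-[279.5,204.5])*8)
cv2.circle(im,u(robot.get_obs()["tool_pos"]),5,(0,0,255),1)
for z,c in((97,(0,255,0)),(82,(255,0,255))):
    cv2.polylines(im,[np.array([u(tw([x,y,z])) for x,y in((38,43),(38,85),(-44,85),(-44,43))])],True,c,1)
cv2.imwrite("pics/s9.png",im);st()
E
```

```text
t 23.875 tcp [0.6275 0.0295 0.1363] rot [-3.1406  0.005  -2.906 ] tray mm [-0.2 64.  77.1] F [-1.1195 -0.5279 10.1382] w 0.00010416446998173638
```

View pics/s9.png

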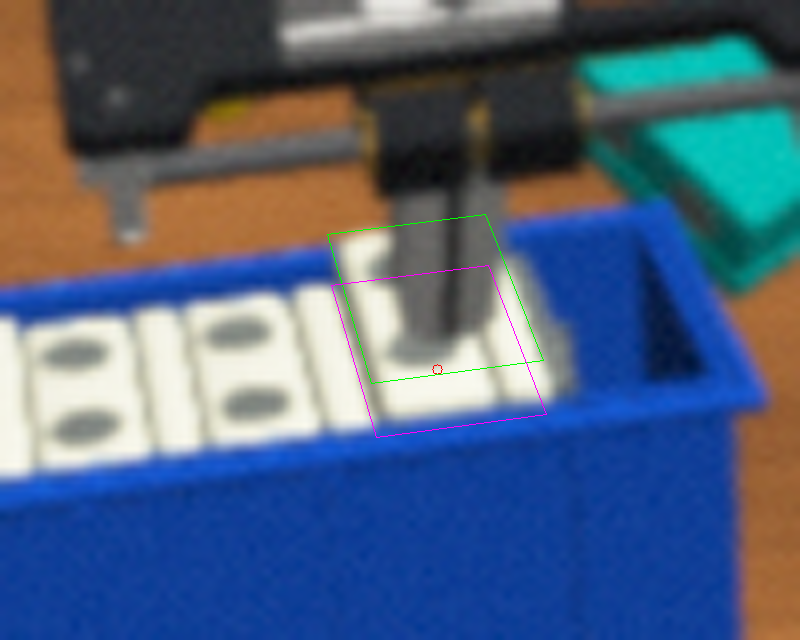

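The picture shows the last box nearly down (top face around (440,330)). Its near (robot) side is still high at about (338,240), so it is tilted towards the far wall. I'll lift and press on its near side instead.

Emit:
{"name": "step_arm", "arguments": {
  "series": [
    [-1,2.5,0,-4.3,0],
    [-1,10,0,-17,0],
    [-1,20,0,-35,0],
    [-1,20,0,-35,0],
    [-1,20,0,-35,0]
  ]
}}

```text
time: 24.5
tool_pos: [0.6066, 0.0246, 0.1689]
ee_rot: [-3.142, 0.001, -2.906]
wrist_force: [-0.4, -0.0, 0.6]
width: 0.0003
```

```bash
python3 - <<'E'
from h import *
st();go(-30,64,112);go(-30,64,97)
q=cams.snapshot("scene");p=cams.snapshot("top")
for l in("last_box_centre","box_a_centre","pusher_top"):print(l,[(np.round(wt(d["position"]),1),round(d["p"],2)) for z in(p,q) for d in models.pinpoint(z,l)])
# corners of white region of last box in scene
im=q["pixels"].astype(int); m=((im.min(2)>150)).astype(np.uint8); 
for r in range(228,266,2): 
    c=np.where(m[r,300:362])[0]+300; print(r,(c.min(),c.max(),len(c)) if len(c) else 0)
E
```

```text
t 24.5 tcp [0.6066 0.0246 0.1689] rot [-3.1416  0.0007 -2.9063] tray mm [ -2.5  64.1 116. ] F [-0.4018 -0.0443  0.5697] w 0.0003453895182054037
(-30, 64, 112) [21.8 -0.1 17.2 -0. ]
(-30, 64, 97) [14.3 -0.1 30.2 -0. ]
last_box_centre [(array([ 4.2, 63. , 56.7]), 0.78)]
box_a_centre [(array([  -4. , -105.7,   41.4]), 0.94), (array([-289.2,   89.8,   89.8]), 0.5), (array([  -6.6, -100.8,   43.7]), 0.62)]
pusher_top [(array([-3.4, 84.1, 86.5]), 0.41)]
228 0
230 0
232 (np.int64(338), np.int64(340), 3)
234 (np.int64(325), np.int64(341), 17)
236 (np.int64(322), np.int64(342), 21)
238 (np.int64(323), np.int64(343), 15)
240 (np.int64(324), np.int64(344), 21)
242 (np.int64(309), np.int64(345), 33)
244 (np.int64(300), np.int64(345), 44)
246 (np.int64(300), np.int64(346), 39)
248 (np.int64(300), np.int64(347), 39)
250 (np.int64(300), np.int64(348), 48)
252 (np.int64(300), np.int64(348), 48)
254 (np.int64(300), np.int64(348), 42)
256 (np.int64(300), np.int64(335), 28)
258 (np.int64(300), np.int64(325), 24)
260 (np.int64(300), np.int64(310), 10)
262 0
264 0
```

Emit:
{"name": "step_arm", "arguments": {
  "series": [
    [-1,22,0,17,0],
    [-1,22,0,17,0],
    [-1,20,0,21,0],
    [-1,18,0,24,0],
    [-1,16,0,27,0],
    [-1,14,0,30,0],
    [-1,14,0,30,0]
  ]
}}

```text
time: 25.78
tool_pos: [0.593, 0.0215, 0.1381]
ee_rot: [3.141, -0.001, -2.906]
wrist_force: [-0.1, -0.1, 0.2]
width: 0.0006
```

```bash
python3 - <<'E'
from h import *
st()
q=cams.snapshot("scene")
for l in("last_box_centre","box_a_centre"):print(l,[(np.round(wt(d["position"]),1),round(d["p"],2)) for d in models.pinpoint(q,l)])
E
```

```text
t 25.775 tcp [0.593  0.0215 0.1381] rot [ 3.1413 -0.0007 -2.906 ] tray mm [-30.   64.3  96.3] F [-0.1172 -0.0766  0.245 ] w 0.0006241525631722625
last_box_centre [(array([-1.2, 65.4, 56.6]), 0.71)]
box_a_centre [(array([ -3. , -98.3,  44.2]), 0.91)]
```

Emit:
{"name": "step_arm", "arguments": {
  "series": [
    [-1,-1,0,1.7,0],
    [-1,-2,0,3.5,0],
    [-1,-3,0,5.2,0],
    [-1,-4,0,7,0],
    [-1,-4,0,7,0]
  ]
}}

```text
time: 26.55
tool_pos: [0.5968, 0.0224, 0.1312]
ee_rot: [3.141, -0.0, -2.906]
wrist_force: [0.1, -0.0, 0.2]
width: 0.0004
```

```bash
python3 - <<'E'
from h import *
st()
q=cams.snapshot("scene")
for l in("last_box_centre","box_a_centre"):print(l,[(np.round(wt(d["position"]),1),round(d["p"],2)) for d in models.pinpoint(q,l)])
E
```

```text
t 26.55 tcp [0.5968 0.0224 0.1312] rot [ 3.1413 -0.0005 -2.9061] tray mm [-30.   64.2  88.5] F [ 0.1091 -0.0276  0.1877] w 0.00038491144080940145
last_box_centre [(array([-1. , 63.4, 54.5]), 0.66)]
box_a_centre [(array([  -4.6, -101.4,   43.3]), 0.56)]
```

Emit:
{"name": "step_arm", "arguments": {
  "series": [
    [-1,-1,0,1.7,0],
    [-1,-2,0,3.5,0],
    [-1,-3,0,5.2,0],
    [-1,-3,0,5.2,0]
  ]
}}

```text
time: 27.2
tool_pos: [0.5997, 0.023, 0.126]
ee_rot: [3.141, -0.001, -2.906]
wrist_force: [-1.0, 0.1, 0.5]
width: 0.0001
```

Emit:
{"name": "step_arm", "arguments": {
  "series": [
    [-1,-1,0,1.7,0],
    [-1,-2,0,3.5,0],
    [-1,-2,0,3.5,0]
  ]
}}

```text
time: 27.58
tool_pos: [0.6016, 0.0234, 0.1237]
ee_rot: [-3.141, -0.0, -2.906]
wrist_force: [-2.7, -0.0, 4.2]
width: 0.0003
```

```bash
python3 - <<'E'
from h import *
st()
q=cams.snapshot("scene")
for l in("last_box_centre","box_a_centre"):print(l,[(np.round(wt(d["position"]),1),round(d["p"],2)) for d in models.pinpoint(q,l)])
E
```

```text
t 27.575 tcp [0.6016 0.0234 0.1237] rot [-3.1414 -0.0001 -2.9061] tray mm [-29.6  64.1  79.5] F [-2.6837 -0.0017  4.1824] w 0.00030263596447249264
last_box_centre [(array([-1.4, 64.2, 56.8]), 0.71)]
box_a_centre [(array([-1. , 67.6, 56.5]), 0.6), (array([  -3.1, -102.6,   43.9]), 0.54)]
```

Emit:
{"name": "step_arm", "arguments": {
  "series": [
    [-1,5,0,-9,0],
    [-1,15,0,-26,0],
    [-1,15,0,-26,0],
    [-1,2,-21,-32,0],
    [-1,-11,-42,-38,0],
    [-1,-11,-42,-38,0],
    [-1,-11,-42,-38,0]
  ]
}}

```text
time: 28.6
tool_pos: [0.6217, -0.0143, 0.1604]
ee_rot: [3.141, -0.001, -2.906]
wrist_force: [0.1, 0.4, -0.5]
width: 0.0005
```

```bash
python3 - <<'E'
from h import *
st();go(-3,22,92);go(-3,22,86)
E
```

```text
t 28.6 tcp [ 0.6217 -0.0143  0.1604] rot [ 3.1407 -0.0008 -2.906 ] tray mm [ -1.8  22.8 105.9] F [ 0.1149  0.3546 -0.5437] w 0.0004884696863977754
(-3, 22, 92) [-6.  -0.8 12.6  0. ]
(-3, 22, 86) [-9.  -0.8 17.8  0. ]
```

Emit:
{"name": "step_arm", "arguments": {
  "series": [
    [-1,-6,-1,12.5,0],
    [-1,-9,-1,18,0],
    [-1,-11,-1,21.5,0],
    [-1,-11,-1,21.5,0]
  ]
}}

```text
time: 29.1
tool_pos: [0.633, -0.013, 0.1387]
ee_rot: [3.141, -0.001, -2.906]
wrist_force: [0.8, -0.5, 0.2]
width: 0.0005
```

```bash
python3 - <<'E'
from h import *
st()
E
```

```text
t 29.1 tcp [ 0.633  -0.013   0.1387] rot [ 3.1411 -0.001  -2.9058] tray mm [-3.  21.4 81.5] F [ 0.8042 -0.5249  0.1726] w 0.0005172726296062553
```

Emit:
{"name": "step_arm", "arguments": {
  "series": [
    [-1,-1,0,1.7,0],
    [-1,-2,0,3.5,0],
    [-1,-3,0,5.2,0],
    [-1,-4,0,7,0],
    [-1,-4,0,7,0]
  ]
}}

```text
time: 29.72
tool_pos: [0.637, -0.0122, 0.1321]
ee_rot: [3.141, -0.0, -2.906]
wrist_force: [-0.4, 0.5, 0.3]
width: 0.0
```

```bash
python3 - <<'E'
from h import *
st()
E
```

```text
t 29.725 tcp [ 0.637  -0.0122  0.1321] rot [ 3.1414 -0.0004 -2.9061] tray mm [-2.8 21.2 73.7] F [-0.401   0.4596  0.2619] w 4.281075358012799e-05
```

Emit:
{"name": "step_arm", "arguments": {
  "series": [
    [-1,-1,0,1.7,0],
    [-1,-2,0,3.5,0],
    [-1,-3,0,5.2,0],
    [-1,-3,0,5.2,0]
  ]
}}

```text
time: 30.22
tool_pos: [0.6399, -0.0115, 0.1268]
ee_rot: [3.141, -0.0, -2.906]
wrist_force: [-0.9, 0.3, -0.2]
width: 0.0006
```

```bash
python3 - <<'E'
from h import *
st()
E
```

```text
t 30.225 tcp [ 0.6399 -0.0115  0.1268] rot [ 3.1413 -0.0005 -2.9061] tray mm [-2.8 21.2 67.7] F [-0.939   0.3064 -0.2155] w 0.0006400690112329157
```

Emit:
{"name": "step_arm", "arguments": {
  "series": [
    [-1,-1,0,1.7,0],
    [-1,-2,0,3.5,0],
    [-1,-2,0,3.5,0]
  ]
}}

```text
time: 30.6
tool_pos: [0.6418, -0.0112, 0.1245]
ee_rot: [-3.141, 0.0, -2.906]
wrist_force: [-3.2, -0.3, 4.1]
width: 0.0004
```

```bash
python3 - <<'E'
from h import *
st()
E
```

```text
t 30.6 tcp [ 0.6418 -0.0112  0.1245] rot [-3.1414  0.0001 -2.9062] tray mm [-2.2 21.1 64.7] F [-3.2086 -0.3378  4.0789] w 0.0003869090355108953
```

Contact on a seated row box comes at TCP tray z ≈ 65, so the closed fingertips touch about 17 mm above the nominal TCP. The last box is therefore still 12–15 mm high, which agrees with the network. I go on pressing, nearer the robot side.

Emit:
{"name": "step_arm", "arguments": {
  "series": [
    [-1,5,0,-9,0],
    [-1,17,0,-30,0],
    [-1,17,0,-30,0],
    [-1,17,43,-30,0],
    [-1,17,43,-30,0],
    [-1,17,43,-30,0]
  ]
}}

```text
time: 31.35
tool_pos: [0.6155, 0.0264, 0.1537]
ee_rot: [-3.141, 0.0, -2.906]
wrist_force: [0.8, 0.2, -0.3]
width: 0.0003
```

```bash
python3 - <<'E'
from h import *
st();go(-16,64,84);go(-16,64,70);go(-16,64,64)
E
```

```text
t 31.35 tcp [0.6155 0.0264 0.1537] rot [-3.1409  0.0003 -2.9059] tray mm [-2.2 63.8 98.4] F [ 0.7524  0.158  -0.3407] w 0.0002955482079425375
(-16, 64, 84) [ 4.7  0.2 19.3  0. ]
(-16, 64, 70) [-2.3  0.2 31.5  0. ]
(-16, 64, 64) [-5.3  0.2 36.7  0. ]
```

Emit:
{"name": "step_arm", "arguments": {
  "series": [
    [-1,12,0,7,0],
    [-1,5,0,19,0],
    [-1,3,0,22.5,0],
    [-1,1,0,26,0],
    [-1,-1,0,29.5,0],
    [-1,-2.5,0,32,0],
    [-1,-2.5,0,32,0]
  ]
}}

```text
time: 32.22
tool_pos: [0.617, 0.0266, 0.1224]
ee_rot: [-3.141, -0.002, -2.907]
wrist_force: [-5.0, -2.1, 4.7]
width: 0.0003
```

```bash
python3 - <<'E'
from h import *
st()
E
```

```text
t 32.225 tcp [0.617  0.0266 0.1224] rot [-3.1409 -0.0025 -2.9065] tray mm [-16.6  63.6  70.5] F [-5.0156 -2.1066  4.699 ] w 0.0002974404320539865
```

Emit:
{"name": "step_arm", "arguments": {
  "series": [
    [-1,-1,0,1.7,0],
    [-1,-2,0,3.5,0],
    [-1,-3,0,5.2,0],
    [-1,-3,0,5.2,0]
  ]
}}

```text
time: 32.72
tool_pos: [0.6185, 0.0269, 0.1191]
ee_rot: [-3.14, -0.005, -2.907]
wrist_force: [-9.3, -2.3, 12.0]
width: 0.0003
```

```bash
python3 - <<'E'
from h import *
st()
E
```

```text
t 32.725 tcp [0.6185 0.0269 0.1191] rot [-3.1405 -0.0047 -2.9067] tray mm [-16.9  63.6  66.9] F [-9.333  -2.3147 12.0392] w 0.0002841722968351481
```

Emit:
{"name": "step_arm", "arguments": {
  "series": [
    [-1,-1,0,1.7,0],
    [-1,-2,0,3.5,0],
    [-1,-2,0,3.5,0],
    [-1,-2,0,3.5,0]
  ]
}}

```text
time: 33.22
tool_pos: [0.6178, 0.0267, 0.1175]
ee_rot: [-3.14, -0.01, -2.907]
wrist_force: [-19.7, -4.6, 19.5]
width: 0.0006
```

```bash
python3 - <<'E'
from h import *
st()
E
```

```text
t 33.225 tcp [0.6178 0.0267 0.1175] rot [-3.1403 -0.0096 -2.907 ] tray mm [-18.4  63.6  65.9] F [-19.7178  -4.6365  19.5267] w 0.0006241766942870723
```

Emit:
{"name": "step_arm", "arguments": {
  "series": [
    [-1,4,0,-7,0],
    [-1,8,0,-14,0],
    [-1,-10,0,-26,0],
    [-1,-18,0,-30,0],
    [-1,-18,0,-30,0]
  ]
}}

```text
time: 33.85
tool_pos: [0.6407, 0.0329, 0.1426]
ee_rot: [3.141, 0.0, -2.906]
wrist_force: [0.5, -0.2, -0.0]
width: 0.0004
```

```bash
python3 - <<'E'
from h import *
st();go(12,64,71);go(12,64,62)
E
```

```text
t 33.85 tcp [0.6407 0.0329 0.1426] rot [ 3.1415  0.     -2.9058] tray mm [14.8 64.2 75.8] F [ 0.4586 -0.1616 -0.0455] w 0.0003817612781092867
(12, 64, 71) [ 0.  -0.2  5.5  0. ]
(12, 64, 62) [-4.5 -0.2 13.3  0. ]
```

Emit:
{"name": "step_arm", "arguments": {
  "series": [
    [-1,0,0,5.5,0],
    [-1,-2,0,9,0],
    [-1,-3.5,0,11.5,0],
    [-1,-4.5,0,13.3,0],
    [-1,-4.5,0,13.3,0]
  ]
}}

```text
time: 34.48
tool_pos: [0.6425, 0.0334, 0.1312]
ee_rot: [3.141, -0.004, -2.906]
wrist_force: [-6.6, -1.1, 7.6]
width: 0.0007
```

```bash
python3 - <<'E'
from h import *
st();go(-3,64,80);go(-3,-20,80);go(-3,-20,62)
E
```

```text
t 34.475 tcp [0.6425 0.0334 0.1312] rot [ 3.1415 -0.0036 -2.9063] tray mm [10.7 64.3 64.9] F [-6.6074 -1.1449  7.6148] w 0.0006913916260493405
(-3, 64, 80) [19.4 -0.3 -6.2 -0. ]
(-3, -20, 80) [ 19.4 -84.3  -6.2  -0. ]
(-3, -20, 62) [ 10.3 -84.3   9.4  -0. ]
```

The last box reads level (64.9 at the far side, 65.9 at the near side). Now I check the other row boxes by touch.

Emit:
{"name": "step_arm", "arguments": {
  "series": [
    [-1,10,0,-10,0],
    [-1,19,0,-10,0],
    [-1,19,-42,-10,0],
    [-1,19,-84,-7,0],
    [-1,17,-84,-3,0],
    [-1,14,-84,2,0],
    [-1,12,-84,6,0],
    [-1,11,-84,8,0],
    [-1,10,-84,9.5,0],
    [-1,10,-84,9.5,0]
  ]
}}

```text
time: 35.72
tool_pos: [0.652, -0.0499, 0.1243]
ee_rot: [-3.14, -0.003, -2.905]
wrist_force: [-10.3, -0.7, 13.3]
width: 0.0006
```

```bash
python3 - <<'E'
from h import *
st();go(-3,-62,80)
E
```

```text
t 35.725 tcp [ 0.652  -0.0499  0.1243] rot [-3.1402 -0.0032 -2.905 ] tray mm [ -1.6 -18.9  64. ] F [-10.2899  -0.6644  13.2798] w 0.0006242378542335963
(-3, -62, 80) [  9.3 -43.1 -13.    0.1]
```

Emit:
{"name": "step_arm", "arguments": {
  "series": [
    [-1,9,0,-17,0],
    [-1,9,-43,-17,0],
    [-1,8,-43,-14,0],
    [-1,5,-43,-9,0],
    [-1,3,-43,-5,0],
    [-1,1,-43,-2,0],
    [-1,0,-43,0,0],
    [-1,0,-43,0,0]
  ]
}}

```text
time: 36.72
tool_pos: [0.6629, -0.0914, 0.1249]
ee_rot: [-3.14, -0.001, -2.905]
wrist_force: [-9.0, -0.4, 15.2]
width: 0.0003
```

```bash
python3 - <<'E'
from h import *
st()
E
```

```text
t 36.725 tcp [ 0.6629 -0.0914  0.1249] rot [-3.1403 -0.001  -2.905 ] tray mm [ -0.5 -61.8  64.1] F [-9.0284 -0.4448 15.1983] w 0.00032922150269584663
```

Emit:
{"name": "step_arm", "arguments": {
  "series": [
    [-1,9,0,-17,0],
    [-1,9,-41,-17,0],
    [-1,8,-41,-14,0],
    [-1,5,-41,-9,0],
    [-1,3,-41,-5,0],
    [-1,1,-41,-2,0],
    [-1,0,-41,0,0],
    [-1,0,-41,0,0]
  ]
}}

```text
time: 37.72
tool_pos: [0.6713, -0.1313, 0.124]
ee_rot: [3.141, -0.004, -2.905]
wrist_force: [-11.7, 0.7, 13.3]
width: 0.0006
```

```bash
python3 - <<'E'
from h import *
st()
E
```

```text
t 37.725 tcp [ 0.6713 -0.1313  0.124 ] rot [ 3.1415 -0.0042 -2.9055] tray mm [  -1.9 -102.6   63.9] F [-11.6742   0.7202  13.3074] w 0.0006082432353107782
```

All four row boxes read 64–65, seated. I lift off, go back over the last box and pause.

Emit:
{"name": "step_arm", "arguments": {
  "series": [
    [-1,9,0,-17,0],
    [-1,12,0,-22,0],
    [-1,12,50,-22,0],
    [-1,12,100,-22,0],
    [-1,12,150,-22,0],
    [-1,12,166,-22,0],
    [-1,12,166,-22,0],
    [-1,12,166,-22,0],
    [-1,12,166,-22,0]
  ]
}}

```text
time: 38.85
tool_pos: [0.624, 0.0252, 0.1419]
ee_rot: [-3.141, -0.0, -2.908]
wrist_force: [0.4, 0.4, -0.4]
width: 0.0007
```

```bash
python3 - <<'E'
from h import *
st();go(-3,63,68);go(-3,63,64);go(-3,-103,64)
q=cams.snapshot("scene")
for l in("last_box_centre","box_a_centre","pusher_top"):print(l,[(np.round(wt(d["position"]),1),round(d["p"],2)) for d in models.pinpoint(q,l)])
E
```

```text
t 38.85 tcp [0.624  0.0252 0.1419] rot [-3.1414 -0.0002 -2.9081] tray mm [-1.2 60.6 84.2] F [ 0.3898  0.445  -0.4437] w 0.0006609157756386101
(-3, 63, 68) [-6.6  2.4 14.9 -0.1]
(-3, 63, 64) [-8.6  2.4 18.4 -0.1]
(-3, -103, 64) [  -8.9 -163.6   18.4   -0.1]
last_box_centre [(array([-2.3, 65.5, 46.1]), 0.71)]
box_a_centre [(array([  -6.8, -103.1,   43.2]), 0.76)]
pusher_top [(array([-1.8, -1.6, -0.1]), 0.61), (array([-1.5, 78.9, 86.1]), 0.49)]
```

Emit:
{"name": "step_arm", "arguments": {
  "series": [
    [-1,-4,2,10,0],
    [-1,-6.5,2,15,0],
    [-1,-8,2,17.5,0],
    [-1,-8.5,2,18.5,0],
    [-1,-8.5,2,18.5,0]
  ]
}}

```text
time: 39.67
tool_pos: [0.63, 0.0305, 0.1248]
ee_rot: [3.141, -0.003, -2.906]
wrist_force: [-6.1, -0.6, 5.4]
width: 0.0005
```

```bash
python3 - <<'E'
from h import *
st();go(-3,-103,64)
E
```

```text
t 39.675 tcp [0.63   0.0305 0.1248] rot [ 3.1415 -0.0029 -2.906 ] tray mm [-3.7 64.4 65.8] F [-6.1129 -0.6105  5.4052] w 0.00048236528006306297
(-3, -103, 64) [  -1.5 -167.4    1.2    0. ]
```

Emit:
{"name": "step_arm", "arguments": {
  "series": [
    [-1,0,-10,0,0],
    [-1,0,-20,0,0],
    [-1,0,-30,0,0],
    [-1,0,-40,0,0],
    [-1,0,-50,0,0],
    [-1,0,-60,0,0],
    [-1,0,-70,0,0],
    [-1,0,-80,0,0],
    [-1,0,-85,0,0],
    [-1,0,-85,0,0]
  ]
}}

```text
time: 40.92
tool_pos: [0.6512, -0.0531, 0.124]
ee_rot: [-3.141, -0.0, -2.907]
wrist_force: [-3.9, 0.8, 4.8]
width: 0.0007
```

```bash
python3 - <<'E'
from h import *
st();go(-3,-103,64)
E
```

```text
t 40.925 tcp [ 0.6512 -0.0531  0.124 ] rot [-3.1411 -0.0004 -2.9071] tray mm [ -3.1 -21.9  64.6] F [-3.9213  0.8379  4.8294] w 0.0006718809161166909
(-3, -103, 64) [ -0.4 -81.1   0.5  -0.1]
```

Contact is about 6 N on the middle box. The sweep goes on to the end box.

Emit:
{"name": "step_arm", "arguments": {
  "series": [
    [-1,0,-10,0.3,0],
    [-1,0,-20,0.3,0],
    [-1,0,-30,0.5,0],
    [-1,0,-40,0.5,0],
    [-1,0,-50,0.5,0],
    [-1,0,-60,0.5,0],
    [-1,0,-70,0.5,0],
    [-1,0,-80,0.5,0],
    [-1,0,-81,0.5,0],
    [-1,0,-81,0.5,0]
  ]
}}

```text
time: 42.18
tool_pos: [0.67, -0.1317, 0.1238]
ee_rot: [-3.141, -0.0, -2.907]
wrist_force: [-3.2, 1.2, 5.1]
width: 0.0003
```

```bash
python3 - <<'E'
from h import *
st()
E
```

```text
t 42.175 tcp [ 0.67   -0.1317  0.1238] rot [-3.141  -0.0003 -2.9067] tray mm [  -3.3 -102.7   64.4] F [-3.2482  1.1614  5.1234] w 0.00034098235640836103
```

Emit:
{"name": "step_arm", "arguments": {
  "series": [
    [-1,9,0,-17,0],
    [-1,20,0,-60,0],
    [-1,20,0,-100,0],
    [-1,20,0,-100,0],
    [-1,20,0,-100,0],
    [-1,20,0,-100,0]
  ]
}}

```text
time: 42.92
tool_pos: [0.6499, -0.1355, 0.2205]
ee_rot: [3.14, -0.004, -2.906]
wrist_force: [-0.1, -0.2, -0.0]
width: 0.0008
```

```bash
python3 - <<'E'
from h import *
st()
T=cams.snapshot("top");S=cams.snapshot("scene")
for q in(T,S):
  for l in("last_box_centre","box_a_centre","pusher_top","carton","tape","driver"):print(l,[(np.round(wt(d["position"]),1) if l[-1] not in "ner" or "centre" in l else np.round(d["position"],3),round(d["p"],2)) for d in models.pinpoint(q,l)])
E
```

```text
t 42.925 tcp [ 0.6499 -0.1355  0.2205] rot [ 3.1396 -0.0037 -2.9064] tray mm [  27.4 -101.7  158.4] F [-0.0976 -0.2216 -0.0417] w 0.0008025692551840659
last_box_centre [(array([-1.4, 63.7, 42.9]), 0.59)]
box_a_centre []
pusher_top [(array([-0. , 84.3, 88.5]), 0.89)]
carton [(array([0.64 , 0.035, 0.104]), 0.74)]
tape [(array([ 0.606, -0.297,  0.   ]), 0.59)]
driver [(array([ 0.373, -0.007,  0.004]), 0.96)]
last_box_centre [(array([-1.6, 66.9, 47.4]), 0.88)]
box_a_centre [(array([  -8.1, -100.7,   45.4]), 0.71)]
pusher_top [(array([-1.4, 81.4, 84.4]), 0.46)]
carton [(array([ 0.434, -0.301, -0.002]), 0.77)]
tape [(array([ 0.604, -0.296, -0.004]), 0.59), (array([ 0.436, -0.302,  0.   ]), 0.41)]
driver [(array([ 0.372, -0.004,  0.006]), 0.91), (array([ 0.658, -0.009,  0.106]), 0.31)]
```

```bash
python3 -c "
from bench import robot
print(robot.close_job())"
```

```text
the job is handed in; nothing more can be done
None
```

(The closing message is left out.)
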